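# Load a tube into the drilling jig and clip its clamp shut

### The job

Get the drilling jig ready for the drill: slide the steel tube along its V-blocks until its end is fully home against the jig's end stop. Then swing the open clamp leaf down over the tube and press it until its spring hook clips under the latch pin and the leaf stays shut by itself, leaving the things around the jig where they are.

Things in the scene. Friction and masses are not known exactly. Their poses are not given: they have to be found in the camera images.
- jig: Drilling jig fixed to the bench: dark steel base, jig x -75 to +105, y -76 to +70 mm, 20 mm high. Origin on the bench, z up. Two steel V-blocks (60 mm wide, y -65 to -25 and 25 to 65 mm, 51.5 mm tall) carry the tube along jig y, its axis at x = 0, 50 mm above the bench. The clamp leaf is hinged at the jig's +x end; the latch pin is at the -x end, nearest the robot.
- stop_face (a point): Middle of the face of the end stop, a steel plate 44 mm wide, its top 68 mm above the bench, closing the -y end of the V-blocks. Face at jig y = -65 mm, x = 0; this point 50 mm above the bench, on the seated tube's axis; axes as the jig's.
- leaf (a joint): Hinge of the clamp leaf (rad): 0 = shut, level, on its stop; grows as the free end rises; 1.57 = upright; limit 1.75. Stiff hinge (0.45 N m): the leaf stays where it is left. Two sprung pads under it meet the tube 0.05 rad before shut and press on it with about 12 N. The last 0.1 rad takes 5 to 15 N at the press spot. Clipped, the leaf springs back to rest about 0.01 rad open.
- leaf_hinge (a point): Middle of the leaf's hinge axis (along jig y): jig x = +85, y = 0, 79 mm above the bench, between two lugs 88 mm tall, 82 mm over their outsides. The leaf is an aluminium plate 10 mm thick, 56 mm wide, reaching 184 mm from this axis, which lies in its mid-thickness; shut, its top face is 84 mm above the bench. Axes turn with the leaf: x from free end to hinge, z out of the top face.
- press_spot (a point): Middle of the blue patch (34 x 50 mm) on the leaf's top (outer) face, 135 mm from the hinge axis, on the centreline: a good place to push and press. Axes turn with the leaf as for the hinge point. Between patch and hinge, 85 mm from the axis, a steel drill bush 22 mm across stands 5 mm proud.
- hook (a joint): Hinge of the spring hook (rad), a steel latch arm 18 mm wide with a red lip at its lower end, pivoted at the leaf's free end 170 mm from the hinge, standing 68 mm out from the leaf's mid-thickness on the under side. 0 = at rest, where its spring returns it; grows as its end is forced outwards. As the leaf shuts, its ramp rides over the pin (to about 0.13) then it snaps back to 0 under the pin.
- hook_nose (a point): Middle of the flat upper face of the hook's nose, which catches under the latch pin. Clipped, it lies about 4 mm below the pin's axis.
- pin_mid (a point): Middle of the latch pin, a fixed steel cross pin 8 mm in diameter along jig y between two dark lugs at the front of the jig: jig x = -88 mm, y = 0, 40 mm above the bench.
- tube: Loose steel tube to be drilled, 24 mm in diameter, 150 mm long, about 0.16 kg, lying in the V-blocks. Origin on its axis at mid length, its own y along the tube (it may roll about it). It starts drawn out towards jig +y by 20 to 40 mm; home against the stop its middle is at jig y = +10 mm and its free end at y = +85 mm, still 20 mm out of the V-blocks.
- oil_bottle: White plastic oil bottle with a red cap, 48 mm in diameter, 135 mm tall, standing on the bench; bystander. Origin under its middle.
- deburrer: Hand deburring tool with a blue handle, 150 mm long, lying on the bench; bystander. Origin under its middle.
- brush: Small brush, 170 mm long, lying on the bench; bystander. Origin under its middle.
- vice: Dark steel machine vice 130 x 170 mm with a wooden strip holding four upright pins, 175 mm tall, fixed on the bench to the robot's left; not part of the job. Origin under its middle.
- tray: Stainless tray 200 x 270 mm, 50 mm high, with cut tubes in it, fixed on the bench to the robot's right; not part of the job. Origin under its middle.
There are look-alikes about, which are no part of the job. What is shaped like the tube but green, red or turquoise is not meant.

How it is judged:
By the outcome, as a careful person would: the job done as asked, in the order asked, and still so for the second after the job is handed in, with the robot touching nothing.
It also fails if it takes over 48 s, if anything falls off the work surface, if the arm or the gripper's body presses on something with over 40 N, if the wrist force passes 120 N, or if a joint passes its speed limit or range.

### The arm

A 6-joint arm with a two-finger parallel gripper is mounted at the origin on the work surface. World frame = base frame: x ahead of the robot, y to its left, z up, the work surface at z = 0. Lengths are in m, angles in rad, forces in N, time in s.
With the tool pointing down it reaches from about 0.25 to 0.725 m from the base axis. Payload 4 kg.
Tool frame: the origin (TCP) lies midway between the tips of the shut fingers; the grasp point (between the pads) lies 19 mm behind it (bot.grip_depth is the distance from the TCP to the grasp point, in m); z points along the fingers, y is the line along which they close (so a half turn about z gives the same grasp; the last joint's range is limited). The gripper opens to 85 mm and grips with 20 to 120 N. Pads are 22 mm wide; open, the fingers measure 114 mm over their backs; the gripper's body (76 mm by 85 mm) begins 54 mm behind the grasp point. The pads swing forward as they close: fully open they stand 13 mm farther back than shut.
Start: joints at [-1.317, 0.241, 0.005, 1.335, 0, 1.571], TCP at [0.126, -0.484, 0.231] pointing down, gripper open.
Joint ranges: [-2.72, 2.72], [-1.05, 1.87], [-1.09, 1.28], [-1.99, 2.15], [-1.42, 1.44], [-3.14, 3.14]. Speed limits (rad/s): [2.79, 2.79, 3.14, 3.14, 3.14, 3.14].

### API

Orientations are given as a unit quaternion [x, y, z, w].
In Python, from workcell import bot gives the robot as it stands.
- The arm moves only by the shell command python3 -m creep 'ROWS'. ROWS is JSON, one flat list of numbers, 5 for each row, row after row: the shift along the world's x, y, z in m, then the turn about the world's z in rad, then the finger opening in m, from 0 to 0.0854. In form: [x, y, z, twist, claw, x, y, z, twist, claw, ...]. A call has 1 to 10 rows; each row is the pose to reach, as a shift and turn from the pose commanded when the call began; what a row does not reach only later rows make up. A row lasts 1/12 s, in which the tool goes at most 41.7 mm and 7.16 degrees, less where a joint would pass 70% of its speed; a pose out of reach is approached as far as the arm can. A call with a gripper value outside its range is refused whole. The fingers move at their own pace and stop on an object; the grip force is fixed at half the most. Time passes only in rows, so rows that repeat a pose let the fingers close. It gives the time, the measured TCP pose, the force, the opening and the grip force at its end, in the units of the state.
- bot.get_obs(): the state, without advancing time (a new reading comes with each control period).
- bot.camera(name): name is "side" or "top"; returns a dict with "pixels" (480x640x3 uint8, red, green, blue), "camera_matrix" (3x3 intrinsics, pixels), "extrinsics" (4x4, takes a point from world to camera coordinates). Camera axes: x right, y down, z forward; pixel columns grow to the right and rows downward; lengths in m; the calibration is good to about 2 mm. A picture is of the moment at which its call begins. There is no depth.
- bot.job_done(): hands the job in; it is judged then, once.
Trained networks look in the newest picture that a camera, given by its name, has taken for a name from the list of things; names that differ only in an ending like _2 or _b are one class to them, and where a whole thing is asked for, a point or a joint stands for the part that bears it (a point fixed in the world has none). Each returns a list of dicts, best first, with "score" (0 to 1); they miss things now and then, are a little off and sometimes report something else, mostly with a low value. They report only what shows in the picture. A call takes as long as a camera call. They do not tell look-alikes from the thing itself.
- bot.look_for(camera, thing): "centre" ([column, row] as shares, 0 to 1, of the picture: columns of its width, rows of its height, amid what is visible of it).
- bot.place_of(camera, thing): "centre" ([column, row] as shares, 0 to 1, of the picture: columns of its width, rows of its height: a listed point, or the origin of a listed thing).
The state is a dict: "clock": time; "joint_pos": joint angles; "joint_vel": joint speeds; "tau": joint torques, N m; "eef_pos": TCP position; "tool_rot": TCP orientation; "ft_force": force on the tool from outside, world axes, zero at the start; "ft_torque": the same for the moment, N m; "grip_width": finger opening in m; "grasp_force": force on a finger pad.
Only numpy, scipy, OpenCV 4.12 (cv2) and the standard library are available. Lean on these libraries where they do the work, as an engineer would, in place of code of your own. Each camera call takes 0.05 s, during which the arm holds its last target. There are 200 camera calls.

## Working session

There is one attempt and no reset: what is moved stays moved. The work goes in short steps, Python scripts to look and compute and a shell command to move; the robot and the scene stay as the last step left them, time stands still between calls to the robot, and variables do not carry over. Pictures are saved under pics/ and viewed, at most 10 in all, crops included, and the job is handed in when it is done.

```bash
mkdir -p pics; ls
cat > h.py <<'E'
from workcell import bot
import numpy as np, cv2
def snap(n,f=None):
    c=bot.camera(n)
    if f: cv2.imwrite('pics/'+f,c['pixels'][:,:,::-1])
    return c
def P(c): return np.array(c['camera_matrix'])@np.array(c['extrinsics'])[:3]
def tri(ca,ua,cb,ub):
    X=cv2.triangulatePoints(P(ca),P(cb),np.array(ua,float).reshape(2,1),np.array(ub,float).reshape(2,1)); return (X[:3]/X[3]).ravel()
def proj(c,X):
    q=P(c)@np.append(X,1); return q[:2]/q[2]
def atz(c,u,z):
    M=P(c); A=M[:,[0,1]]; 
    H=np.c_[M[:,0],M[:,1],M[:,2]*z+M[:,3]]; w=np.linalg.solve(H,[*u,1]); return np.append(w[:2]/w[2],z)
S=np.array([640,480])
E
python3 - <<'E'
from h import *
a=snap('side','s1.png');b=snap('top','t1.png')
for t in ['jig','stop_face','leaf_hinge','press_spot','hook_nose','pin_mid','tube','oil_bottle','deburrer','brush','vice','tray']:
    r={}
    for n in ('side','top'):
        r[n]=[(np.round(np.array(d['centre'])*S,1),round(d['score'],2)) for d in bot.place_of(n,t)]
    print(t,r['side'][:3],'|',r['top'][:3], tri(a,r['side'][0][0],b,r['top'][0][0]).round(4) if r['side'] and r['top'] else '')
print(bot.get_obs())
E
```

```text
pics
jig [(array([294.2, 243.5]), 0.86)] | [(array([285.8, 259. ]), 0.85), (array([278.3, 261.5]), 0.6)] [0.4952 0.0423 0.0104]
stop_face [(array([291.8, 246.4]), 0.88)] | [(array([307.5, 265.1]), 0.91)] [ 0.4794 -0.0214  0.0511]
leaf_hinge [(array([329.5, 222. ]), 0.56)] | [(array([298.7, 229.2]), 0.59)] [0.5746 0.0047 0.0942]
press_spot [(array([319.5, 172.7]), 0.9), (array([297. , 160.7]), 0.51)] | [(array([289.1, 234.2]), 0.65)] [0.5487 0.0265 0.2161]
hook_nose [(array([291.2, 163. ]), 0.51), (array([266.2, 352.7]), 0.37)] | [(array([283.8, 255.5]), 0.6), (array([273.6, 284.8]), 0.53)] [0.4895 0.038  0.2393]
pin_mid [(array([259.1, 231.2]), 0.87), (array([267.2, 354. ]), 0.32)] | [(array([275.2, 284.7]), 0.6)] [0.4154 0.0694 0.0377]
tube [(array([232.6, 208.9]), 0.95), (array([366.6, 294. ]), 0.8), (array([299. , 223.4]), 0.69)] | [(array([273.5, 258.9]), 0.92), (array([325.1, 150.8]), 0.8), (array([355.9, 213. ]), 0.67)] [0.4292 0.0622 0.1304]
oil_bottle [(array([360.3, 348.9]), 0.87)] | [(array([405.4, 230.3]), 0.83)] [ 0.589  -0.3082  0.0035]
deburrer [(array([266.6, 353. ]), 
[... 390 characters left out ...]
9]
{'clock': 1.3, 'joint_pos': array([-1.31699113e+00,  2.40595162e-01,  5.01164028e-03,  1.33519027e+00,
        1.31643071e-05,  1.57078013e+00]), 'joint_vel': array([-0.00039866,  0.00051744,  0.00126781, -0.00113665,  0.00205178,
        0.00120795]), 'tau': array([-1.66599460e-03, -3.72221839e+01,  2.52688980e+01,  1.22985515e-03,
       -7.99403824e-05,  8.86141891e-06]), 'eef_pos': array([ 0.1255507 , -0.48398984,  0.23131333]), 'tool_rot': array([9.91957640e-01, 1.26570295e-01, 7.95485927e-06, 1.03413864e-05]), 'ft_force': array([ 0.11139186, -0.49913969,  0.57883636]), 'ft_torque': array([ 0.10170156, -0.04194186, -0.01888735]), 'grasp_force': 0.0, 'grip_width': 0.08501899674392505}
```

View pics/s1.png

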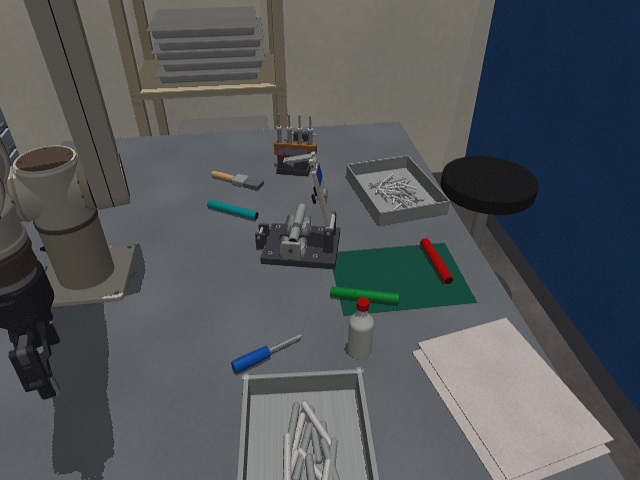

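View pics/t1.png

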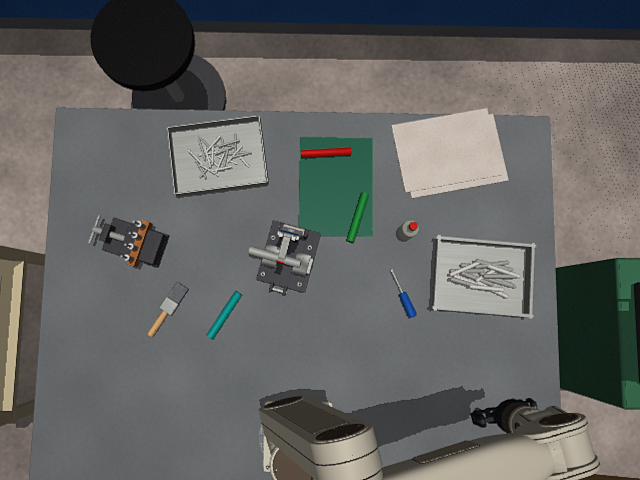

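Candidates for the tube:
- Steel tube in the jig: side (299,223), top (281,258). This one matches the description.
- Turquoise: side (233,209), top (224,315).
- Green: side (366,295), top (357,217).
- Red: side (436,260), top (326,153).

Next I fit the jig pose and check it in one close crop.

```bash
cat > fit.py <<'E'
from h import *
from scipy.optimize import least_squares
J={'jig':(0,0,0),'stop_face':(0,-.065,.05),'leaf_hinge':(.085,0,.079),'pin_mid':(-.088,0,.04)}
def W(p,X):
    c,s=np.cos(p[2]),np.sin(p[2]);X=np.asarray(X,float)
    return np.array([p[0]+c*X[0]-s*X[1],p[1]+s*X[0]+c*X[1],X[2]])
def leafpt(th,r,up):  # r from hinge axis, up out of top face
    return (.085-r*np.cos(th)+up*np.sin(th),0,.079+r*np.sin(th)+up*np.cos(th))
E
python3 - <<'E'
from fit import *
cs=[snap(n) for n in('side','top')]
obs=[]
g={k:W([.495,.042,-.38],X) for k,X in J.items()}
for c,n in zip(cs,('side','top')):
  for k in list(J)+['press_spot']:
    for d in bot.place_of(n,k):
      u=np.array(d['centre'])*S
      if k=='press_spot':
        if d['score']>.6: obs.append((c,k,u))
        break
      if np.linalg.norm(u-proj(c,g[k]))<20: obs.append((c,k,u));break
def f(p): return np.concatenate([proj(c,W(p,J[k] if k in J else leafpt(p[3],.135,.005)))-u for c,k,u in obs])
r=least_squares(f,[.495,.042,-.38,1.4],loss='soft_l1')
print(r.x.round(4));
for o,e in zip(obs,f(r.x).reshape(-1,2)): print(o[1],e.round(1))
p=r.x
ims=[]
for c,(x0,y0,w,h,k) in zip(cs,((235,140,120,130,0),(235,205,100,100,0))):
  im=c['pixels'][:,:,::-1]; s=400/w
  im=cv2.resize(im[y0:y0+h,x0:x0+w],None,fx=s,fy=s,interpolation=cv2.INTER_CUBIC)
  def L(A,B,col):
    a,b=[tuple(int(v) for v in (proj(c,W(p,X))-[x0,y0]+.5)*s) for X in(A,B)]; cv2.line(im,a,b,col,1)
  def poly(pts,col):
    for A,B in zip(pts,pts[1:]+pts[:1]): L(A,B,col)
  poly([(-.075,-.076,.02),(.105,-.076,.02),(.105,.07,.02),(-.075,.07,.02)],(0,255,255))
  L((0,-.065,.05),(0,.11,.05),(0,255,0)); L((.085,-.041,.079),(.085,.041,.079),(255,0,255))
  L((-.088,-.02,.04),(-.088,.02,.04),(0,0,255))
  A=leafpt(p[3],.184,.005);B=leafpt(p[3],0,.005)
  poly([(A[0],-.028,A[2]),(A[0],.028,A[2]),(B[0],.028,B[2]),(B[0],-.028,B[2])],(255,128,0))
  ims.append(cv2.copyMakeBorder(im,0,600-im.shape[0],0,0,cv2.BORDER_CONSTANT))
cv2.imwrite('pics/ov1.png',np.hstack(ims)[:480])
E
```

```text
[ 0.4945  0.0453 -0.2793  1.3699]
jig [0.9 2.5]
stop_face [-0.   1.9]
leaf_hinge [1.4 3.5]
pin_mid [ 0.7 -0.1]
press_spot [ 0.9 -2.2]
jig [0.1 2.3]
stop_face [-3.2  0.8]
leaf_hinge [-2.5 -0.4]
pin_mid [-0.1  1.8]
press_spot [0.2 1.9]
```

View pics/ov1.png

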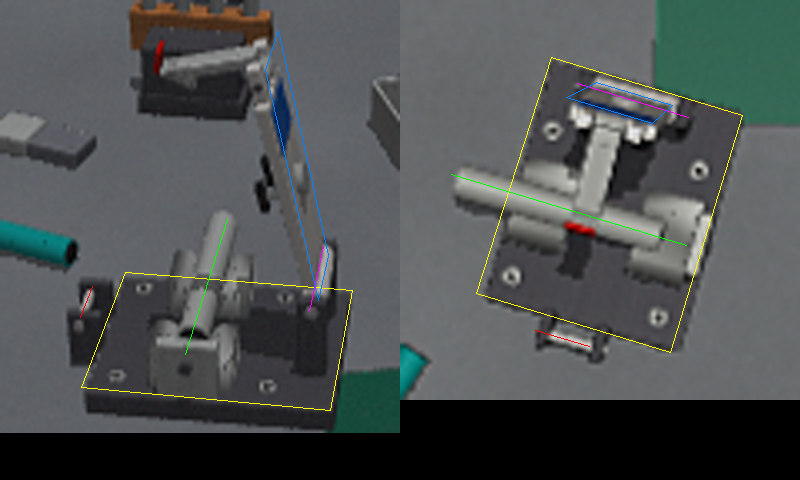

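The overlay confirms the choice. The steel tube lies on the V-blocks, drawn out to the left (crop 455,182), and the leaf leans towards the robot with its blue patch on the far face. The fit sits about 1–2 px off, so I refine it on image edges.

Run:
```python
from fit import *
from scipy.optimize import differential_evolution as DE
from scipy.ndimage import map_coordinates
cs=[snap(n) for n in('side','top')]
G=[]
for c in cs:
    g=cv2.GaussianBlur(c['pixels'].astype(np.float32).mean(2),(0,0),.9)
    G.append((cv2.Sobel(g,cv2.CV_32F,1,0)/8,cv2.Sobel(g,cv2.CV_32F,0,1)/8))
def line(i,A,B):
    a,b=proj(cs[i],A),proj(cs[i],B);t=np.linspace(.05,.95,40)[:,None];q=a+t*(b-a)
    n=np.array([-(b-a)[1],(b-a)[0]]);n/=np.linalg.norm(n)
    v=[map_coordinates(k,[q[:,1],q[:,0]],order=1) for k in G[i]]
    return np.minimum(abs(v[0]*n[0]+v[1]*n[1]),12).mean()
z=.02
R=[(-.075,-.076,z),(.105,-.076,z),(.105,.07,z),(-.075,.07,z)]
E=[(R[k],R[(k+1)%4]) for k in range(4)]
sp=[((-.022,-.065,.068),(.022,-.065,.068))]
tb=lambda i:None
def base(p,ii=(0,1)):
    return -sum(line(i,W(p,A),W(p,B)) for i in ii for A,B in E+sp)
x0=np.array([.4945,.0453,-.2793])
bd=[(x0[0]-.015,x0[0]+.015),(x0[1]-.015,x0[1]+.015),(x0[2]-.12,x0[2]+.12)]
for ii in((0,1),(0,),(1,)):
    r=DE(base,bd,args=(ii,),seed=1,tol=1e-6);print(ii,r.x.round(4),round(r.fun,2),round(base(x0,ii),2))
    if ii==(0,1):p=r.x
# tube silhouette: perpendicular-to-view offset lines; end position from brightness along axis
for i in(0,1):
    y=np.arange(.04,.16,.002);h=.05 if i==0 else .062
    q=np.array([proj(cs[i],W(p,(0,v,.062))) for v in y])
    im=cs[i]['pixels'].astype(float).mean(2)
    print(i,[(round(a*1000),int(v)) for a,v in zip(y,map_coordinates(im,[q[:,1],q[:,0]],order=1))][20:])
def leaf(th,i):
    A=leafpt(th,.184,.0);B=leafpt(th,.04,.0)
    def sh(X,y,u):return W(p,(X[0]+u*np.sin(th),y,X[2]+u*np.cos(th)))
    return sum(line(i,sh(A,s,u),sh(B,s,u)) for s in(-.028,) for u in(.005,-.005))+line(i,sh(A,-.028,.005),sh(A,.028,.005))
T=np.arange(1.2,1.6,.02);print([(round(t,2),round(leaf(t,0),1)) for t in T])
```

```text
(0, 1) [ 0.4934  0.0411 -0.2527] -88.16 -66.68
(0,) [ 0.4949  0.0411 -0.2694] -44.2 -33.67
(1,) [ 0.4919  0.0415 -0.2452] -49.49 -33.01
0 [(80, 139), (82, 139), (84, 140), (86, 141), (88, 141), (90, 141), (92, 140), (94, 139), (96, 139), (98, 139), (100, 139), (102, 138), (104, 133), (106, 128), (108, 119), (110, 108), (112, 96), (114, 96), (116, 97), (118, 97), (120, 97), (122, 97), (124, 97), (126, 97), (128, 98), (130, 99), (132, 99), (134, 99), (136, 98), (138, 99), (140, 99), (142, 100), (144, 99), (146, 99), (148, 99), (150, 99), (152, 99), (154, 99), (156, 100), (158, 100)]
1 [(80, 181), (82, 179), (84, 178), (86, 178), (88, 181), (90, 182), (92, 180), (94, 177), (96, 176), (98, 179), (100, 183), (102, 182), (104, 183), (106, 164), (108, 141), (110, 114), (112, 107), (114, 105), (116, 106), (118, 106), (120, 106), (122, 105), (124, 105), (126, 105), (128, 104), (130, 104), (132, 105), (134, 106), (136, 106), (138, 106), (140, 105), (142, 105), (144, 105), (146, 106), (148, 107), (150, 108), (152, 108), (154, 106), (156, 106), (158, 106)]
[(np.float64(1.2), np.float64(14.6)), (np.float64(1.22), np.float64(12.0)), (np.float64(1.24), np.float64(11.0)), (np.float64(1.26), np.float64(13.4)), (np.float64(1.28), np.float64(18.6)), (np.float64(1.3), np.float64(19.7)), (np.float64(1.32), np.float64(12.3)), (np.float64(1.34), np.float64(19.5)), (np.float64(1.36), np.float64(16.5)), (np.float64(1.38), np.float64(15.0)), (np.float64(1.4), np.float64(9.7)), (np.float64(1.42), np.float64(11.2)), (np.float64(1.44), np.float64(10.7)), (np.float64(1.46), np.float64(6.9)), (np.float64(1.48), np.float64(8.5)), (np.float64(1.5), np.float64(8.2)), (np.float64(1.52), np.float64(5.0)), (np.float64(1.54), np.float64(3.3)), (np.float64(1.56), np.float64(2.5)), (np.float64(1.58), np.float64(2.6)), (np.float64(1.6), np.float64(2.6))]
```

```bash
cat >> fit.py <<'E'
PJ=np.array([.4934,.0411,-.2527])
def inv(X):
    c,s=np.cos(PJ[2]),np.sin(PJ[2]);d=np.array(X)-[*PJ[:2],0];return np.array([c*d[0]+s*d[1],-s*d[0]+c*d[1],d[2]])
E
python3 -c "
from fit import *
e=bot.get_obs()['eef_pos']
for X in [(0,.155,.035),(0,.0995,.035),(0,.155,.12)]: print(X,W(PJ,X).round(4),(W(PJ,X)-e).round(4))
"
python3 -m creep '[0.05,0.1,0.03,-0.1,0, 0.09,0.16,0.03,-0.2,0, 0.12,0.24,0.03,-0.3,0, 0.15,0.32,0.03,-0.4,0, 0.18,0.40,0.03,-0.506,0, 0.19,0.46,0.03,-0.506,0, 0.2,0.52,0.03,-0.506,0, 0.22,0.6,0.03,-0.506,0, 0.26,0.68,0.0,-0.506,0, 0.26,0.68,0.0,-0.506,0]'
```

```text
(0, 0.155, 0.035) [0.5322 0.1912 0.035 ] [ 0.4066  0.6752 -0.1963]
(0, 0.0995, 0.035) [0.5183 0.1374 0.035 ] [ 0.3927  0.6214 -0.1963]
(0, 0.155, 0.12) [0.5322 0.1912 0.12  ] [ 0.4066  0.6752 -0.1113]
clock: 2.83
eef_pos: [0.2813, -0.1023, 0.2517]
tool_rot: [0.992, -0.126, 0.001, 0.0]
ft_force: [1.4, -0.4, -0.1]
grip_width: -0.0001
grasp_force: 0.0
```

```bash
python3 -m creep '[0,0.042,0,0,0, 0,0.084,0,0,0, 0.0,0.126,0,0,0, 0.01,0.166,0,0,0, 0.02,0.206,0,0,0, 0.04,0.24,0,0,0, 0.06,0.275,0,0,0, 0.09,0.3,-0.01,0,0, 0.125,0.31,-0.02,0,0, 0.16,0.31,-0.04,0,0]'
```

```text
clock: 3.67
eef_pos: [0.3029, -0.0581, 0.2421]
tool_rot: [0.994, -0.11, 0.002, -0.016]
ft_force: [1.6, -0.5, -0.4]
grip_width: 0.0002
grasp_force: 0.0
```

```bash
python3 -c "
from fit import *
o=bot.get_obs();print(o['joint_pos'].round(3),o['joint_vel'].round(3),o['ft_force'],o['eef_pos'])"; python3 -m creep '[0,0,0,0,0]'
```

```text
[-0.221 -0.152 -0.382  1.34   0.032  3.141] [ 0.014  0.366  0.12  -0.248 -0.009 -0.001] [ 1.56386653 -0.54149741 -0.4351732 ] [ 0.30293501 -0.05812606  0.24212047]
clock: 3.75
eef_pos: [0.3038, -0.0582, 0.2412]
tool_rot: [0.994, -0.109, 0.001, -0.016]
ft_force: [0.6, -0.1, -0.7]
grip_width: -0.0001
grasp_force: 0.0
```

```bash
python3 -m creep '[0,0,0.01,0.12,0, 0,0.03,0.01,0.24,0, 0,0.065,0.01,0.36,0, 0,0.10,0.01,0.48,0, 0,0.135,0.01,0.6,0, 0.01,0.17,0.01,0.72,0, 0.02,0.2,0.01,0.84,0, 0.04,0.23,0.01,0.96,0, 0.07,0.25,0.01,1.08,0, 0.1,0.26,0,1.2,0]'
```

```text
clock: 4.58
eef_pos: [0.4036, 0.2059, 0.2433]
tool_rot: [0.879, 0.476, -0.006, -0.014]
ft_force: [1.3, 0.2, 0.1]
grip_width: 0.0002
grasp_force: 0.0
```

```bash
python3 -m creep '[0.035,0,0,0.12,0, 0.07,0,0,0.24,0, 0.1,-0.005,-0.02,0.32,0, 0.129,-0.012,-0.05,0.32,0, 0.129,-0.012,-0.085,0.32,0, 0.129,-0.012,-0.12,0.32,0, 0.129,-0.012,-0.15,0.32,0, 0.129,-0.012,-0.18,0.32,0, 0.129,-0.012,-0.208,0.32,0, 0.129,-0.012,-0.208,0.32,0]'
python3 - <<'E'
from fit import *
a=snap('side');b=snap('top')
e=bot.get_obs()['eef_pos'];print(e,inv(e).round(4))
A=cv2.resize(a['pixels'][130:270,235:355],None,fx=400/120,fy=400/120,interpolation=2)
B=cv2.resize(b['pixels'][185:305,220:320],None,fx=4,fy=4,interpolation=2)
B=B[:466]; A=A[:466]
cv2.imwrite('pics/c2.png',np.hstack([A,B])[:,:,::-1])
E
```

```text
clock: 5.42
eef_pos: [0.526, 0.1886, 0.0275]
tool_rot: [0.796, 0.606, -0.016, -0.014]
ft_force: [-1.8, -0.7, -0.6]
grip_width: -0.0
grasp_force: 0.0
[0.52987277 0.19014135 0.03304762] [-0.0019  0.1534  0.033 ]
```

View pics/c2.png

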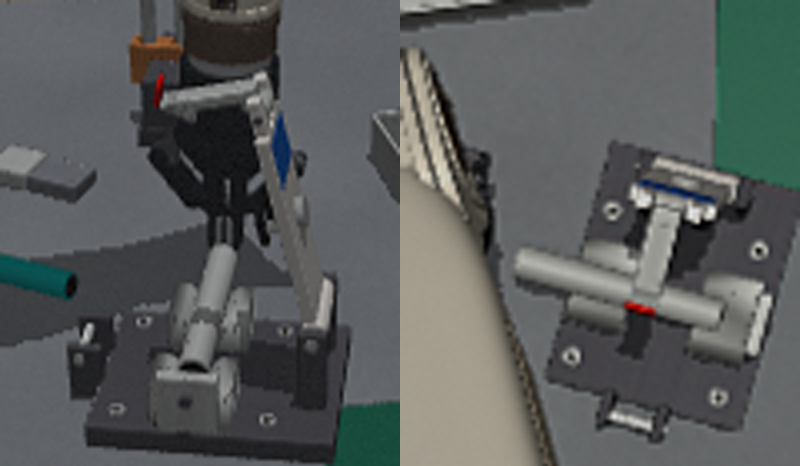

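Side view: the shut fingers (crop 225,230) stand right behind the tube's free end, clear of the leaf. Now I push along jig -y.

```bash
python3 -m creep '[-0.003,-0.01,0,0,0, -0.005,-0.019,0,0,0, -0.006,-0.024,0,0,0, -0.0075,-0.029,0,0,0, -0.009,-0.034,0,0,0, -0.01,-0.039,0,0,0, -0.011,-0.044,0,0,0, -0.0125,-0.048,0,0,0, -0.0125,-0.048,0,0,0]'; python3 -c "
from fit import *
e=bot.get_obs();print(inv(e['eef_pos']).round(4),e['ft_force'])"
```

```text
clock: 6.27
eef_pos: [0.518, 0.1418, 0.0342]
tool_rot: [0.796, 0.606, -0.01, -0.012]
ft_force: [0.1, -0.8, 0.1]
grip_width: 0.0001
grasp_force: 0.0
[-0.0013  0.1036  0.0342] [ 0.11274325 -0.84362171  0.13972439]
```

```bash
python3 -m creep '[-0.0007,-0.0027,0,0,0, -0.0014,-0.0055,0,0,0, -0.0014,-0.0055,0,0,0]'; python3 -m creep '[-0.0005,-0.002,0,0,0, -0.001,-0.004,0,0,0, -0.001,-0.004,0,0,0]'; python3 -c "
from fit import *
e=bot.get_obs();print(inv(e['eef_pos']).round(4),e['ft_force'])"
```

```text
clock: 6.52
eef_pos: [0.5167, 0.1368, 0.034]
tool_rot: [0.795, 0.606, -0.01, -0.012]
ft_force: [0.1, -0.0, -0.0]
grip_width: 0.0002
grasp_force: 0.1
clock: 6.77
eef_pos: [0.5169, 0.1359, 0.0345]
tool_rot: [0.795, 0.607, -0.007, -0.014]
ft_force: [2.7, 8.0, 0.1]
grip_width: -0.0001
grasp_force: 4.1
[-0.0009  0.0976  0.0345] [2.72765447 7.99568761 0.05873905]
```

```bash
python3 -m creep '[-0.0005,-0.002,0,0,0, -0.0008,-0.003,0,0,0, -0.0008,-0.003,0,0,0]'
python3 - <<'E'
from fit import *
e=bot.get_obs();print(inv(e['eef_pos']).round(4),e['ft_force'])
a=snap('side');b=snap('top')
A=cv2.resize(a['pixels'][200:270,235:355],None,fx=400/120,fy=400/120,interpolation=2)
B=cv2.resize(b['pixels'][220:280,240:340],None,fx=4,fy=4,interpolation=2)[:233]
cv2.imwrite('pics/c3.png',np.hstack([A,B])[:,:,::-1])
E
```

```text
clock: 7.02
eef_pos: [0.5176, 0.1357, 0.0353]
tool_rot: [0.794, 0.607, -0.004, -0.016]
ft_force: [3.4, 14.5, -0.2]
grip_width: 0.0002
grasp_force: 7.6
[-0.0002  0.0976  0.0353] [ 3.38166141 14.54168314 -0.1988486 ]
```

View pics/c3.png

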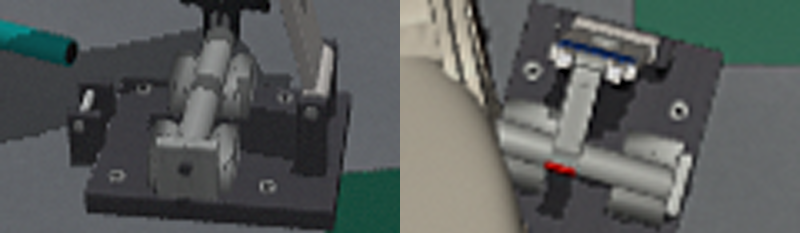

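The tube is home: at 14.5 N there was no further motion, and its end touches the stop plate in the side crop (195,150). I retreat, rise, and go round behind the leaf.

```bash
python3 -m creep '[0.004,0.015,0,0,0, 0.009,0.034,0,0,0, 0.009,0.034,0.035,0.12,0, 0.009,0.034,0.075,0.24,0, 0.009,0.034,0.115,0.36,0, 0.009,0.034,0.14,0.48,0, 0.02,0.032,0.165,0.6,0, 0.055,0.022,0.165,0.72,0, 0.09,0.013,0.165,0.84,0, 0.125,0.004,0.165,0.96,0]'
python3 -m creep '[0,0,0,0.12,0, 0,0,0,0.24,0, 0,0,0,0.36,0, 0,0,0,0.48,0, 0,0,0,0.6,0, 0,0,0,0.6,0]'; python3 -c "
from fit import *
e=bot.get_obs();r=e['tool_rot'];print(e['eef_pos'],inv(e['eef_pos']).round(4),np.degrees(2*np.arctan2(r[1],r[0])),e['joint_pos'].round(2))"
```

```text
clock: 7.95
eef_pos: [0.6411, 0.134, 0.2001]
tool_rot: [0.423, 0.906, -0.015, -0.006]
ft_force: [1.8, 0.4, 0.0]
grip_width: -0.0
grasp_force: 0.0
clock: 8.45
eef_pos: [0.6395, 0.134, 0.1982]
tool_rot: [0.138, 0.99, -0.017, -0.003]
ft_force: [0.2, 0.2, 0.1]
grip_width: 0.0001
grasp_force: 0.0
[0.63953926 0.13402009 0.19823456] [0.1183 0.1265 0.1982] 164.0895910891779 [ 0.22  0.58  0.44  1.44 -0.03  0.5 ]
```

```bash
python3 -m creep '[-0.008,-0.031,0.003,0,0, -0.016,-0.062,0.003,0,0, -0.024,-0.093,0.003,0,0, -0.032,-0.1225,0.003,0,0, -0.032,-0.1225,0.003,0,0]'
python3 - <<'E'
from fit import *
e=bot.get_obs();print(inv(e['eef_pos']).round(4))
a=snap('side')
A=cv2.resize(a['pixels'][130:270,225:385],None,fx=4,fy=4,interpolation=2)
cv2.imwrite('pics/c4.png',A[:,:,::-1])
E
```

```text
clock: 8.87
eef_pos: [0.6063, 0.0064, 0.2021]
tool_rot: [0.144, 0.989, -0.018, -0.003]
ft_force: [0.3, 0.8, 0.2]
grip_width: -0.0
grasp_force: 0.0
[ 0.118  -0.0053  0.2021]
```

View pics/c4.png

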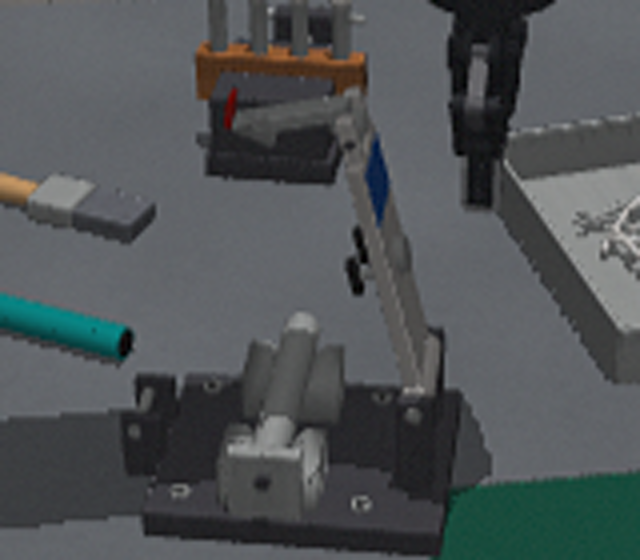

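The fingers (crop 480,200) stand behind the patch (377,180) with open space between. Next I work out the arc.

Run:
```python
from fit import *
o=bot.get_obs()['eef_pos']
for th in [1.32,1.25,1.15,1.05,.95,.85,.75,.65,.55,.45,.35,.25,.15,.1,.05,0]:
    X=np.array(leafpt(th,.137,.005))+[.011,0,0]; print(th,(W(PJ,X)-o).round(3))
```

```text
1.32 [-0.049  0.016  0.011]
1.25 [-0.058  0.018  0.008]
1.15 [-0.07   0.021  0.004]
1.05 [-0.083  0.024 -0.002]
0.95 [-0.094  0.027 -0.009]
0.85 [-0.105  0.03  -0.017]
0.75 [-0.114  0.033 -0.026]
0.65 [-0.123  0.035 -0.036]
0.55 [-0.131  0.037 -0.047]
0.45 [-0.138  0.039 -0.059]
0.35 [-0.144  0.04  -0.071]
0.25 [-0.148  0.041 -0.084]
0.15 [-0.151  0.042 -0.098]
0.1 [-0.152  0.042 -0.104]
0.05 [-0.153  0.042 -0.111]
0 [-0.153  0.043 -0.118]
```

```bash
python3 -m creep '[-0.02,0.008,0.006,0,0, -0.038,0.013,0.011,0,0, -0.049,0.016,0.010,0,0, -0.058,0.018,0.008,0,0, -0.07,0.021,0.004,0,0, -0.083,0.024,-0.002,0,0, -0.094,0.027,-0.009,0,0, -0.105,0.03,-0.017,0,0, -0.105,0.03,-0.017,0,0]'; python3 -c "
from fit import *
e=bot.get_obs();print(inv(e['eef_pos']).round(4))"
```

```text
clock: 9.67
eef_pos: [0.5009, 0.0428, 0.1841]
tool_rot: [0.139, 0.99, -0.016, -0.004]
ft_force: [-0.2, 0.5, -0.4]
grip_width: 0.0002
grasp_force: 0.0
[0.0068 0.0035 0.1841]
```

Run:
```python
from fit import *
a=snap('side')
A=cv2.resize(a['pixels'][130:270,225:385],None,fx=3,fy=3,interpolation=2)
cv2.imwrite('pics/c5.png',A[:,:,::-1])
```

```text
(no output)
```

View pics/c5.png

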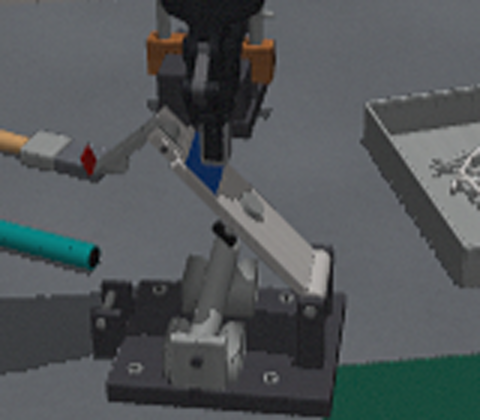

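The leaf has swung to about 0.85 rad, with the fingers on the blue patch (crop 212,160). I continue along the arc.

```bash
python3 -m creep '[-0.009,0.003,-0.009,0,0, -0.018,0.005,-0.019,0,0, -0.026,0.007,-0.03,0,0, -0.033,0.009,-0.042,0,0, -0.039,0.01,-0.054,0,0, -0.043,0.011,-0.067,0,0, -0.046,0.012,-0.079,0,0, -0.046,0.012,-0.079,0,0]'; python3 -c "
from fit import *
e=bot.get_obs();print(inv(e['eef_pos']).round(4))"
```

```text
clock: 10.38
eef_pos: [0.4559, 0.0539, 0.1044]
tool_rot: [0.139, 0.99, -0.016, -0.004]
ft_force: [-0.5, -0.0, 0.1]
grip_width: 0.0003
grasp_force: 0.0
[-0.0395  0.003   0.1044]
```

```bash
python3 -m creep '[0,0,-0.004,0,0, 0,0,-0.008,0,0, 0,0,-0.012,0,0, 0,0,-0.012,0,0]'; python3 -m creep '[0,0,-0.003,0,0, 0,0,-0.006,0,0, 0,0,-0.008,0,0, 0,0,-0.008,0,0]'
```

```text
clock: 10.72
eef_pos: [0.458, 0.0539, 0.0942]
tool_rot: [0.139, 0.99, -0.015, -0.001]
ft_force: [0.3, -0.7, 0.5]
grip_width: -0.0001
grasp_force: 0.1
clock: 11.05
eef_pos: [0.4574, 0.054, 0.0868]
tool_rot: [0.139, 0.99, -0.015, -0.002]
ft_force: [-1.3, 1.9, 4.1]
grip_width: -0.0001
grasp_force: 2.2
```

```bash
python3 -m creep '[0,0,-0.003,0,0, 0,0,-0.003,0,0]'; python3 -m creep '[0,0,-0.003,0,0, 0,0,-0.003,0,0]';python3 -m creep '[0,0,-0.003,0,0, 0,0,-0.003,0,0]'
```

```text
clock: 11.22
eef_pos: [0.4573, 0.054, 0.0841]
tool_rot: [0.139, 0.99, -0.015, -0.002]
ft_force: [-2.9, 2.0, 5.7]
grip_width: 0.0
grasp_force: 3.3
clock: 11.38
eef_pos: [0.4574, 0.0541, 0.0838]
tool_rot: [0.139, 0.99, -0.015, -0.001]
ft_force: [-9.3, -0.0, 28.1]
grip_width: 0.0001
grasp_force: 14.1
clock: 11.55
eef_pos: [0.4575, 0.0542, 0.0835]
tool_rot: [0.139, 0.99, -0.015, -0.0]
ft_force: [-17.2, 0.6, 49.2]
grip_width: 0.0006
grasp_force: 24.7
```

The leaf is on its stop: force rises with no travel. I lift off and check.

```bash
python3 -m creep '[0,0,0.01,0,0, 0,0,0.03,0,0, 0,0,0.07,0,0, 0,0,0.11,0,0, 0.0,0,0.15,0,0, -0.04,0.0,0.17,0,0, -0.08,0,0.17,0,0, -0.12,0,0.17,0,0, -0.12,-0.04,0.17,0,0, -0.12,-0.08,0.17,0,0]'
python3 - <<'E'
from fit import *
a=snap('side');b=snap('top','t9.png')
for n in('side','top'):
  for k in('press_spot','hook_nose','tube','oil_bottle','deburrer'):
    print(n,k,[(np.round(np.array(d['centre'])*S,1),round(d['score'],2)) for d in bot.place_of(n,k)][:3])
for th in(0,.01,.05,.1): print(th,[proj(c,W(PJ,leafpt(th,.135,.005))).round(1) for c in(a,b)])
A=cv2.resize(a['pixels'][170:280,230:355],None,fx=3.2,fy=3.2,interpolation=2)
B=cv2.resize(b['pixels'][205:305,235:335],None,fx=3.52,fy=3.52,interpolation=2)
cv2.imwrite('pics/c6.png',np.hstack([A,B[:352]])[:,:,::-1])
E
```

```text
clock: 12.38
eef_pos: [0.3355, -0.0245, 0.2477]
tool_rot: [0.134, 0.991, -0.016, -0.001]
ft_force: [2.6, -0.7, 0.1]
grip_width: -0.0
grasp_force: 0.0
side press_spot [(array([276. , 215.8]), 0.59)]
side hook_nose [(array([256. , 232.9]), 0.68)]
side tube [(array([435. , 258.2]), 0.92), (array([233.4, 207.2]), 0.89), (array([367.8, 296.6]), 0.68)]
side oil_bottle [(array([359.5, 346.9]), 0.87)]
side deburrer [(array([266.1, 353.5]), 0.65)]
top press_spot [(array([278.7, 277.1]), 0.81)]
top hook_nose [(array([276.6, 290.3]), 0.56)]
top tube [(array([356. , 211.9]), 0.97), (array([281.2, 260.6]), 0.71), (array([223.7, 314.5]), 0.69)]
top oil_bottle [(array([272.7, 285.7]), 0.57)]
top deburrer [(array([397.9, 289.7]), 0.64)]
0 [array([274. , 218.1]), array([280.3, 276. ])]
0.01 [array([274. , 217.6]), array([280.2, 276. ])]
0.05 [array([274.1, 215.8]), array([280.2, 275.7])]
0.1 [array([274.2, 213.5]), array([280.1, 275.3])]
```

View pics/c6.png

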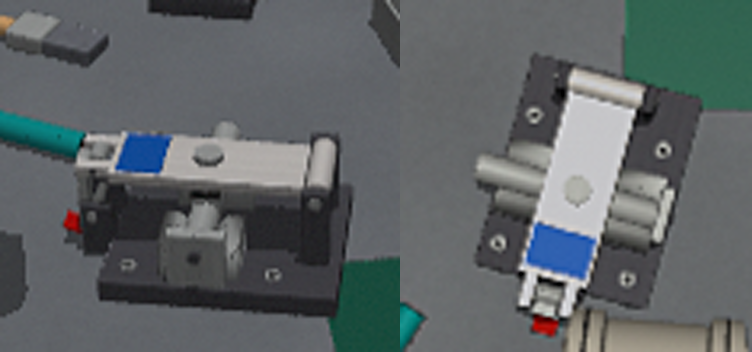

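Run:
```python
from fit import *
a=snap('side');p=a['pixels'][195:240,250:300].astype(int)
m=(p[:,:,2]-p[:,:,0]>60)
w=np.clip(p[:,:,2]-p[:,:,0]-20,0,None)*cv2.dilate(m.astype(np.uint8),np.ones((3,3)))
y,x=np.mgrid[195:240,250:300];print((x*w).sum()/w.sum(),(y*w).sum()/w.sum())
# rendered patch centroid per angle
for th in(0,.01,.03,.05,.08):
    q=np.mean([proj(a,W(PJ,(leafpt(th,.135+d,.005)[0],yy,leafpt(th,.135+d,.005)[2]))) for d in(-.017,.017) for yy in(-.025,.025)],0);print(th,q.round(2))
# known fixed reference: lug top / leaf slope via bush
for th in(0,.01,.05): print(th,'slope', (proj(a,W(PJ,leafpt(th,.135,.005)))-proj(a,W(PJ,leafpt(th,.085,.01)))).round(2))
```

```text
270.9460709495398 216.8991721011979
0 [274.02 218.19]
0.01 [274.01 217.73]
0.03 [274.01 216.82]
0.05 [274.03 215.91]
0.08 [274.11 214.54]
0 slope [-20.33   0.35]
0.01 slope [-20.37   0.18]
0.05 slope [-20.51  -0.5 ]
```

The image alone can't tell 0.01 from 0.05 rad, so I touch the patch lightly to find its resting height. Clipped would be about 0.085 m; sprung open would be above 0.090 m.

```bash
python3 -m creep '[0,0.04,0,0,0, 0,0.08,0,0,0, 0.04,0.08,0,0,0, 0.08,0.08,0,0,0, 0.12,0.08,-0.01,0,0, 0.12,0.08,-0.05,0,0, 0.12,0.08,-0.09,0,0, 0.12,0.08,-0.125,0,0, 0.12,0.08,-0.145,0,0, 0.12,0.08,-0.145,0,0]'; python3 -m creep '[0,0,-0.004,0,0, 0,0,-0.008,0,0, 0,0,-0.008,0,0]'
```

```text
clock: 13.87
eef_pos: [0.4529, 0.0535, 0.0972]
tool_rot: [0.139, 0.99, -0.017, -0.007]
ft_force: [-1.6, -0.2, -0.4]
grip_width: -0.0002
grasp_force: 0.0
clock: 14.12
eef_pos: [0.4582, 0.054, 0.0952]
tool_rot: [0.139, 0.99, -0.015, -0.001]
ft_force: [0.1, -0.4, 0.0]
grip_width: 0.0001
grasp_force: 0.0
```

```bash
for i in 1 2 3 4 ; do python3 -m creep '[0,0,-0.0015,0,0, 0,0,-0.0015,0,0]' | egrep 'eef|force'; done
```

```text
eef_pos: [0.458, 0.0538, 0.0937]
ft_force: [0.3, -0.5, -0.4]
grasp_force: 0.0
eef_pos: [0.4574, 0.0537, 0.0915]
ft_force: [0.1, 0.4, -0.2]
grasp_force: 0.0
eef_pos: [0.457, 0.0537, 0.0896]
ft_force: [0.7, -0.4, 0.2]
grasp_force: 0.0
eef_pos: [0.4569, 0.0536, 0.0879]
ft_force: [0.2, -0.1, -0.6]
grasp_force: 0.0
```

```bash
for i in 1 2 3; do python3 -m creep '[0,0,-0.0012,0,0, 0,0,-0.0012,0,0]' | egrep 'eef|force'; done
```

```text
eef_pos: [0.4569, 0.0537, 0.0867]
ft_force: [0.9, 0.8, -0.7]
grasp_force: 0.0
eef_pos: [0.457, 0.0537, 0.0855]
ft_force: [-0.6, 0.3, -1.1]
grasp_force: 0.0
eef_pos: [0.4571, 0.0537, 0.085]
ft_force: [-0.7, 0.8, 4.8]
grasp_force: 2.0
```

Contact comes at about 0.0852 m, 1.4 mm above the stop height, or 0.01 rad open. That means the hook is clipped. I retreat, check the tube and the bystanders, and hand in.

```bash
python3 -m creep '[0,0,0.01,0,0, 0,0,0.03,0,0, 0,0,0.07,0,0, 0,0,0.11,0,0, 0.0,0,0.15,0,0, -0.04,0.0,0.17,0,0, -0.08,0,0.17,0,0, -0.12,0,0.17,0,0, -0.12,-0.04,0.17,0,0, -0.12,-0.08,0.17,0,0]'
python3 - <<'E'
from fit import *
from scipy.ndimage import map_coordinates
b=snap('top');im=b['pixels'].astype(float).mean(2)
y=np.arange(.07,.12,.003);q=np.array([proj(b,W(PJ,(0,v,.062))) for v in y])
print([(round(a*1000),int(v)) for a,v in zip(y,map_coordinates(im,[q[:,1],q[:,0]],order=1))])
old=cv2.imread('pics/t1.png')[:,:,::-1].astype(int)
d=(abs(old-b['pixels']).max(2)>60);d[370:]=0
n,_,st,_=cv2.connectedComponentsWithStats(d.astype(np.uint8));print([tuple(s) for s in st[1:] if s[4]>8])
E
```

```text
clock: 16.12
eef_pos: [0.3354, -0.0243, 0.255]
tool_rot: [0.134, 0.991, -0.016, -0.001]
ft_force: [1.6, -0.7, -0.7]
grip_width: 0.0001
grasp_force: 0.0
[(70, 178), (73, 175), (76, 179), (79, 182), (82, 179), (85, 143), (88, 105), (91, 100), (94, 102), (97, 103), (100, 102), (103, 102), (106, 102), (109, 103), (112, 103), (115, 103), (118, 103)]
[(np.int32(277), np.int32(226), np.int32(26), np.int32(34), np.int32(418)), (np.int32(249), np.int32(248), np.int32(8), np.int32(5), np.int32(18)), (np.int32(269), np.int32(252), np.int32(25), np.int32(48), np.int32(593)), (np.int32(274), np.int32(300), np.int32(60), np.int32(70), np.int32(2716))]
```

The tube's free end is at jig y = 85 mm, so it is home. Only the leaf, the tube and the arm have changed in the picture.

```bash
python3 -c "
from workcell import bot
print(bot.job_done())"
```

```text
the job is handed in; nothing more can be done
None
```

The job is handed in at about 16 s on the robot's clock: the tube is home against the stop, the leaf stayed shut by itself with its hook clipped (resting about 0.01 rad open), and nothing else around the jig moved in the top view.

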